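Screw the dust elbow onto the bench suction port and aim it at the mark

TASK

Fit the orange suction elbow to the threaded stub of the grey suction port: set it on the stub with its outlet facing away from the red arrow, then screw it down clockwise, about half a turn, and stop when the outlet points along the red arrow and the gap under its skirt is a centimetre or less. Leave it standing there, screwed on and at rest, and do not push about or knock over the carved swan and the other things on the bench.

Things in the scene. Friction and masses are not known exactly. Their poses are not given: they have to be found in the camera images.
- elbow: Loose orange 90 degree pipe elbow, 0.22 kg, 112 mm high, upright on its skirt. Origin: centre of the skirt's underside; z up its axis, x towards the outlet. Skirt: outside diameter 60 mm, bore 49 mm, 46 mm deep, open below; two black lugs inside, on its x axis, 8 mm above the rim, reach in to radius 19 mm. Round body up to z 81 mm. Starts standing on the table.
- outlet (a point): Centre of the black-rimmed outlet mouth (diameter 45 mm), 75 mm from the elbow's axis along its x, 60 mm above its underside. The outlet pipe, diameter 38 mm, is level.
- wing (a point): On the elbow's axis, in the flat upright grip wing on its top, 100 mm above its underside. The wing is 50 mm long along the elbow's x, 12 mm thick along its y, from z 78 to 112 mm: pinch it from above across its 12 mm. Gripper half a turn round: same grasp.
- flange (a point): On the stub's upright axis, centre of the top of the port's dark round flange (diameter 80 mm), 40 mm above the table; x along the red arrow, z up. Gap meant in the goal: elbow's origin above this point. Lowered with its outlet facing away from the arrow (within 0.25 rad), the elbow rests on the thread at a gap of 15 to 21 mm (to be felt); half a turn clockwise brings it to the arrow at 3 to 9 mm.
- stub_tip (a point): Tip of the metal stub, 40 mm above the flange. Core diameter 34 mm up to 30 mm, tapering to 24 mm at the tip; thread diameter 45 mm. Right-hand thread, two starts half a turn apart, 24 mm down per clockwise turn; where it starts is not known. The elbow stays where left. Begun with the outlet along the arrow it takes the wrong start and bottoms before coming round again.
- mark (a point): Head of the red arrow on the top of the fixed grey port, 100 mm from the stub's axis along the port's x, 40 mm above the table. The port box is 200 mm long (80 mm behind to 120 mm ahead of the stub's axis), 120 mm wide, 36 mm high.
- swan: Bystander: white carved swan, 60 g, 125 mm high, 110 mm long along its x, 72 mm wide; origin centre of underside, z up.
- glue: Bystander: white glue bottle with a red cap, diameter 48 mm, 130 mm high; origin centre of underside.
- blank_a: Bystander: white carving blank, 110 x 70 x 45 mm high; origin centre of underside.
- blank_b: Bystander: round white blank, diameter 90 mm, 50 mm high; origin centre of underside.
- sanding_block: Bystander: cork sanding block 100 x 60 x 28 mm high; origin centre of underside.
- rasp: Bystander: rasp lying flat, 260 mm long along its x (blade to +x 150 mm, handle to -x 110 mm), 25 mm high; origin under where blade and handle meet.
- pot: Bystander: blue open pot, diameter 70 mm, 90 mm high; origin centre of underside.
Not all that is in view belongs to the job. There is more than one size of the elbow; the job needs the smallest.

How it is judged:
By the outcome, as a careful person would: the job done as asked, in the order asked, and still so for the second after the job is handed in, with the robot touching nothing.
It also fails if it takes over 53 s, if anything falls off the work surface, if the arm or the gripper's body presses on something with over 40 N, if the wrist force passes 120 N, or if a joint passes its speed limit or range.

ROBOT

A 6-joint arm with a two-finger parallel gripper is mounted at the origin on the work surface. World frame = base frame: x ahead of the robot, y to its left, z up, the work surface at z = 0. Lengths are in m, angles in rad, forces in N, time in s.
With the tool pointing down it reaches from about 0.225 to 0.875 m from the base axis. Payload 3.4 kg.
Tool frame: the origin (TCP) lies on the mounting face of the last link; the fingertips stand 173 mm ahead of it and the grasp point (between the pads) lies 155 mm ahead of it; z points along the fingers, y is the line along which they close (so a half turn about z gives the same grasp; the last joint's range is limited). The gripper opens to 85 mm and grips with 20 to 120 N. Pads are 22 mm wide; open, the fingers measure 114 mm over their backs; the gripper's body (76 mm by 85 mm) begins 54 mm behind the grasp point. The pads swing forward as they close: fully open they stand 13 mm farther back than shut.
Start: joints at [-1.336, 0.276, 1.505, -0, 1.361, -0.121], TCP at [0.2, -0.539, 0.405] pointing down, gripper open.
Joint ranges: [-2.89, 2.89], [-0.75, 2.08], [0.22, 2.7], [-1.18, 4.32], [0.11, 2.71], [-2.7, 2.7]. Speed limits (rad/s): [2.57, 2.57, 3.14, 3.14, 3.14, 3.14].

INTERFACE

Orientations are given as a unit quaternion [x, y, z, w].
In Python, from cell import state, capture, get_calibration, finish_job, spot_in, masks_of gives the robot as it stands.
- The arm moves only by the shell command python3 -m creep 'ROWS'. ROWS is JSON, a list of rows, each an object with "jaw": the finger opening in m, from 0 to 0.0854; "linear": the shift along the tool's x, y, z in m, a list of three; "turn": the turn about the tool's z in rad. A call has 1 to 10 rows; each row shifts and turns the commanded pose from where the row before left it, along the tool's axes as they then stand; what a row does not reach is not made up. A row lasts 1/8 s, in which the tool goes at most 62.5 mm and 10.7 degrees, less where a joint would pass 70% of its speed; a pose out of reach is approached as far as the arm can. A call with a gripper value outside its range is refused whole. The fingers move at their own pace and stop on an object; the grip force is fixed at half the most. Time passes only in rows, so rows that do not move let the fingers close. It gives the time, the measured TCP pose, the force, the opening and the grip force at its end, in the units of the state.
- state(): the state, without advancing time (a new reading comes with each control period).
- capture(name): name is "side" or "top"; returns the picture (420x560x3 uint8, blue, green, red); there is no depth.
- get_calibration(name): a dict with "camera_matrix" (3x3 intrinsics, pixels), "origin" and "rotation" of the camera in the world. Camera axes: x right, y up, looking along -z (the intrinsics and any distortion apply to the point x, -y, -z); pixel columns grow to the right and rows downward; lengths in m; the calibration is good to about 2 mm. A picture is of the moment at which its call begins. get_calibration takes no time and is no camera call.
- finish_job(): hands the job in; it is judged then, once.
Trained networks look in the newest picture that a camera, given by its name, has taken for a name from the list of things; names that differ only in an ending like _2 or _b are one class to them, and where a whole thing is asked for, a point or a joint stands for the part that bears it (a point fixed in the world has none). Each returns a list of dicts, best first, with "p" (0 to 1); they miss things now and then, are a little off and sometimes report something else, mostly with a low value. They report only what shows in the picture. A call takes as long as a camera call. They do not tell look-alikes from the thing itself.
- spot_in(camera, query): "bbox" ([centre column, centre row, width, height] in pixels, round what is visible of it).
- masks_of(camera, query): "mask" (420x560 bool, what is visible of it) and "bbox" ([centre column, centre row, width, height] in pixels, round what is visible of it).
The state is a dict: "time": time; "joints": joint angles; "joint_velocities": joint speeds; "joint_efforts": joint torques, N m; "tool_pos": TCP position; "tcp_rot": TCP orientation; "wrist_force": force on the tool from outside, world axes, zero at the start; "moment": the same for the moment, N m; "width": finger opening in m; "grip_force": force on a finger pad.
Only numpy, scipy, OpenCV 4.12 (cv2) and the standard library are available. Lean on these libraries where they do the work, as an engineer would, in place of code of your own. Each camera call takes 0.05 s, during which the arm holds its last target. There are 200 camera calls.

## Working session

There is one attempt and no reset: what is moved stays moved. The work goes in short steps, Python scripts to look and compute and a shell command to move; the robot and the scene stay as the last step left them, time stands still between calls to the robot, and variables do not carry over. Pictures are saved under pics/ and viewed, at most 10 in all, crops included, and the job is handed in when it is done.

```bash
mkdir -p pics
cat > h.py <<'E'
import numpy as np,cv2
from cell import *
def proj(n,P):
    c=get_calibration(n);K=np.array(c["camera_matrix"]);R=np.array(c["rotation"]);o=np.array(c["origin"])
    p=(np.atleast_2d(P)-o)@R; p=p*[1,-1,-1]; q=p@K.T; return q[:,:2]/q[:,2:]
def ray(n,uv,z):
    c=get_calibration(n);K=np.array(c["camera_matrix"]);R=np.array(c["rotation"]);o=np.array(c["origin"])
    d=np.linalg.solve(K,[uv[0],uv[1],1])*[1,-1,-1]; d=R@d; return o+d*(z-o[2])/d[2]
E
python3 - <<'E'
from h import *
ims=[]
for n in("top","side"):
    im=capture(n);cv2.imwrite(f"pics/{n}0.png",im);c=get_calibration(n);print(n,c)
    for q in("elbow","outlet","wing","flange","stub_tip","mark"):
        print(q,[(round(d["p"],2),np.round(d["bbox"],1).tolist(),np.round(ray(n,d["bbox"][:2],{"elbow":.05,"outlet":.06,"wing":.1,"flange":.04,"stub_tip":.08,"mark":.04}[q]),3).tolist()) for d in spot_in(n,q)])
print(state())
E
```

```text
top {'camera_matrix': array([[394.67597407,   0.        , 275.67461418],
       [  0.        , 394.67597407, 209.83657088],
       [  0.        ,   0.        ,   1.        ]]), 'origin': array([0.36270694, 0.01313602, 1.31804649]), 'rotation': array([-0.05394095,  0.06745146,  0.7075886 , -0.70132664])}Traceback (most recent call last):
  File "<stdin>", line 6, in <module>
  File "h.py", line 8, in ray
    d=np.linalg.solve(K,[uv[0],uv[1],1])*[1,-1,-1]; d=R@d; return o+d*(z-o[2])/d[2]
                                                      ~^~
ValueError: matmul: Input operand 1 has a mismatch in its core dimension 0, with gufunc signature (n?,k),(k,m?)->(n?,m?) (size 3 is different from 4)
```

View pics/top0.png

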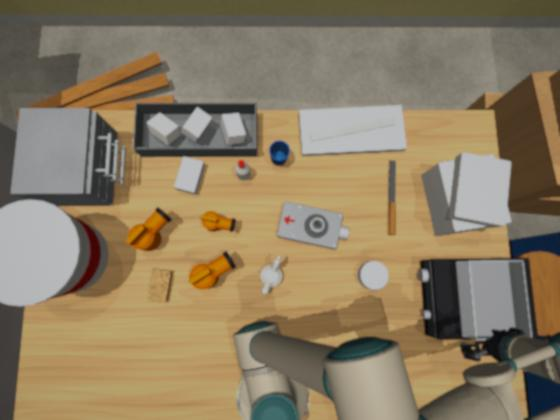

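The top picture shows three orange elbows; the smallest is at about (217,222). The port is at (310,225), with the stub at (317,225) and the red arrow at (289,219) pointing left. The swan is at (272,275), the glue at (242,168) and the pot at (280,153).

```bash
sed -i 's/R=np.array(c\["rotation"\])/R=Rotation.from_quat(c["rotation"]).as_matrix()/; 1a from scipy.spatial.transform import Rotation' h.py
python3 - <<'E'
from h import *
Z={"elbow":.05,"outlet":.06,"wing":.1,"flange":.04,"stub_tip":.08,"mark":.04,"swan":.06,"glue":.13,"pot":.09}
for n in("top","side"):
    im=capture(n);cv2.imwrite(f"pics/{n}0.png",im)
    if n=="side":print(get_calibration(n))
    for q in Z:
        print(n,q,[(round(d["p"],2),np.round(d["bbox"],1).tolist(),np.round(ray(n,d["bbox"][:2],Z[q])[:2],3).tolist()) for d in spot_in(n,q)])
im=cv2.imread("pics/top0.png")[150:300,190:360];cv2.imwrite("pics/topc.png",cv2.resize(im,None,fx=4,fy=4,interpolation=3)[:600,:680])
s=state();print({k:np.round(v,4).tolist() for k,v in s.items()})
E
```

```text
top elbow [(0.88, [219.3, 220.8, 35.8, 22.9], [0.548, 0.171]), (0.87, [148.2, 229.1, 45.9, 38.4], [0.523, 0.398]), (0.83, [210.1, 271.1, 51.0, 32.7], [0.387, 0.197]), (0.29, [312.9, 225.6, 73.3, 47.5], [0.53, -0.133]), (0.19, [159.4, 285.7, 29.7, 33.4], [0.344, 0.355])]
top outlet [(0.82, [217.2, 221.8, 32.7, 20.3], [0.543, 0.176]), (0.65, [149.4, 227.9, 44.1, 45.0], [0.525, 0.392]), (0.57, [212.2, 268.1, 49.2, 37.4], [0.396, 0.19])]
top wing [(0.85, [220.0, 221.2, 38.6, 19.2], [0.539, 0.162]), (0.8, [149.8, 230.2, 43.6, 43.5], [0.513, 0.378]), (0.76, [212.3, 269.6, 49.3, 32.3], [0.391, 0.184])]
top flange [(0.71, [310.4, 226.7, 76.9, 47.0], [0.528, -0.125])]
top stub_tip [(0.92, [312.1, 223.6, 69.3, 49.1], [0.532, -0.127])]
top mark [(0.92, [313.3, 225.7, 69.6, 47.5], [0.531, -0.135])]
top swan [(0.55, [271.9, 275.9, 24.4, 36.3], [0.37, 0.002])]
top glue [(0.77, [242.1, 172.6, 14.1, 12.6], [0.687, 0.092])]
top pot [(0.67, [281.2, 153.6, 25.9, 24.8], [0.761, -0.031])]
{'camera_matrix': array([[447.82054521,   0.        , 276.08850569],
       [  0.        , 447.82054521, 209.37244508
[... 725 characters left out ...]
 59.0], [0.532, -0.1])]
side stub_tip []
side mark [(0.78, [295.2, 200.6, 53.8, 63.0], [0.533, -0.095])]
side swan [(0.87, [348.4, 223.0, 37.9, 42.4], [0.374, -0.002])]
side glue [(0.76, [220.8, 238.5, 20.5, 45.4], [0.695, 0.165])]
side pot [(0.63, [210.4, 208.2, 24.2, 36.2], [0.761, 0.022])]
{'time': 1.1, 'joints': [-1.336, 0.2759, 1.5049, -0.0, 1.3607, -0.121], 'joint_velocities': [0.0003, 0.0005, -0.0009, 0.0008, 0.0004, -0.0011], 'joint_efforts': [0.0007, -41.6666, -24.6101, -0.0001, 0.0003, -0.0], 'tool_pos': [0.2003, -0.539, 0.4047], 'tcp_rot': [0.9842, 0.177, 0.0, 0.0], 'wrist_force': [0.5465, 0.0604, -0.0095], 'moment': [-0.0316, -0.0133, -0.0124], 'grip_force': 0.0, 'width': 0.0851}
```

View pics/side0.png

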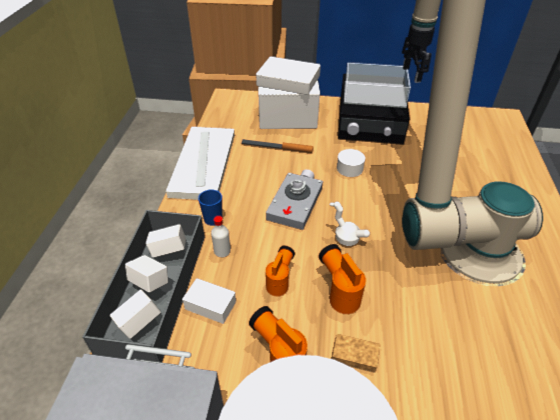

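View pics/topc.png

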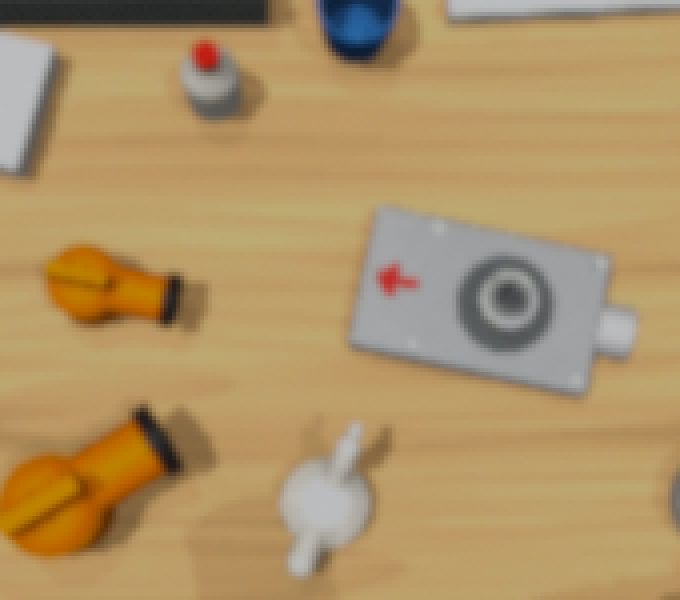

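The side picture confirms it: the small elbow is at (281,272), the port at (296,200) and the swan at (348,223). In the crop, the elbow's outlet points right and the arrow points left, so they are already almost opposed. Next I fit models for the exact poses.

```bash
cat >> h.py <<'E'
from scipy.optimize import minimize
t=np.linspace(0,2*np.pi,32)
def cyl(r,z0,z1): return np.vstack([np.c_[r*np.cos(t),r*np.sin(t),0*t+z] for z in(z0,z1)])
def cylx(r,x0,x1,z): return np.vstack([np.c_[0*t+x,r*np.cos(t),z+r*np.sin(t)] for x in(x0,x1)])
def box(x0,x1,y,z0,z1): return np.array([[a,b,c] for a in(x0,x1) for b in(-y,y) for c in(z0,z1)])
ELB=[cyl(.03,0,.081),cylx(.019,0,.075,.06),cylx(.0225,.067,.075,.06),box(-.025,.025,.006,.078,.112)]
PORT=[box(-.08,.12,.06,0,.036)]
FL=[cyl(.04,.036,.04),cyl(.0225,.04,.07),cyl(.012,.07,.08)]
def sil(n,parts,x,y,a,z=0,S=4):
    m=np.zeros((420*S,560*S),np.uint8);c,s=np.cos(a),np.sin(a);R=np.array([[c,-s,0],[s,c,0],[0,0,1]])
    for P in parts:
        q=proj(n,P@R.T+[x,y,z]);h=cv2.convexHull((((q+.5)*S-.5)*16).astype(np.int32));cv2.fillConvexPoly(m,h,255,shift=4)
    return cv2.resize(m,(560,420),interpolation=cv2.INTER_AREA)/255.
def fit(parts,masks,p0,z=0):
    def f(p): return sum(np.abs(sil(n,parts,p[0],p[1],p[2],z)-m).sum()/m.sum() for n,m in masks.items())
    r=minimize(f,p0,method="Nelder-Mead",options=dict(initial_simplex=np.array(p0)+np.array([[0,0,0],[.012,0,0],[0,.012,0],[0,0,.2]]),maxiter=120,xatol=1e-4));return r.x,r.fun
def orange(im,box):  # orange or its black rim near a bbox
    h=cv2.cvtColor(im,cv2.COLOR_BGR2HSV);o=(h[...,0]<22)&(h[...,1]>215)&(h[...,2]>60)
    k=h[...,2]<60; m=np.zeros(o.shape,bool);c,r,w,hh=box;sl=np.s_[int(r-hh/2-4):int(r+hh/2+5),int(c-w/2-4):int(c+w/2+5)]
    m[sl]=(o|k)[sl];return m
E
cat > a.py <<'E'
from h import *
T=cv2.imread("pics/top0.png");S=cv2.imread("pics/side0.png")
M={"top":orange(T,[219.3,220.8,35.8,22.9]),"side":orange(S,[281.4,272.9,23,55])}
for k in({"top"},{"side"},{"top","side"}): print("elbow",k,fit(ELB,{n:M[n] for n in k},[.545,.19,-1.7]))
c=np.array([[380,205],[608,255],[585,395],[350,347]])/4+[190,150]
w=np.array([ray("top",u,.036) for u in c]);print(w.round(4));print("flange",ray("top",[316.25,225.75],.04))
d=w[0]+w[3]-w[1]-w[2];a=np.arctan2(d[1],d[0]);print("arrow yaw",a, "from corners",w.mean(0)-.02*np.array([np.cos(a),np.sin(a),0]))
PM={}
for n in("top","side"):
    capture(n)
    PM[n]=masks_of(n,"flange")[0]["mask"]
for k in({"top"},{"side"},{"top","side"}):print("port",k,fit(PORT+FL,{n:PM[n] for n in k},[.53,-.14,a]))
o=np.hstack([T,S])
p,_=fit(ELB,M,[.545,.19,-1.7]);q,_=fit(PORT+FL,PM,[.53,-.14,a])
for im,n,(y,x) in((T,"top",(180,190)),(S,"side",(165,235))):
    v=cv2.resize(im[y:y+130,x:x+170],None,fx=4,fy=4,interpolation=3)
    for parts,pp in((ELB,p),(PORT,q),(FL,q),):
        s=cv2.resize((sil(n,parts,*pp)[y:y+130,x:x+170]*255).astype(np.uint8),None,fx=4,fy=4)
        cs,_=cv2.findContours((s>127).astype(np.uint8),0,2);cv2.drawContours(v,cs,-1,(255,0,255),1)
    cv2.imwrite(f"pics/fit_{n}.png",v)
a,b=cv2.imread("pics/fit_top.png"),cv2.imread("pics/fit_side.png");cv2.imwrite("pics/fit.png",cv2.resize(np.vstack([a,b]),(392,600)) if 0 else cv2.resize(np.hstack([a,b]),(800,306)))
E
python3 a.py
```

```text
elbow {'top'} (array([ 0.54829229,  0.1949383 , -1.81989865]), np.float64(0.33475576628636333))
elbow {'side'} (array([ 0.54815671,  0.19635803, -1.74759723]), np.float64(0.14439637545468245))
elbow {'top', 'side'} (array([ 0.54907461,  0.19537341, -1.76717731]), np.float64(0.48614721255068505))
[[ 0.6138 -0.0438  0.036 ]
 [ 0.5705 -0.2315  0.036 ]
 [ 0.4554 -0.2082  0.036 ]
 [ 0.4961 -0.0176  0.036 ]]
flange [ 0.53070354 -0.14471841  0.04      ]
arrow yaw 1.3520264549762329 from corners [ 0.52960163 -0.14483525  0.036     ]
port {'top'} (array([ 0.53294981, -0.14410634,  1.3432604 ]), np.float64(0.14286560094730608))
port {'side'} (array([ 0.53112136, -0.14415418,  1.36008604]), np.float64(0.1571364755305903))
port {'top', 'side'} (array([ 0.5323512 , -0.14387384,  1.34893685]), np.float64(0.31008337413274756))
```

View pics/fit.png

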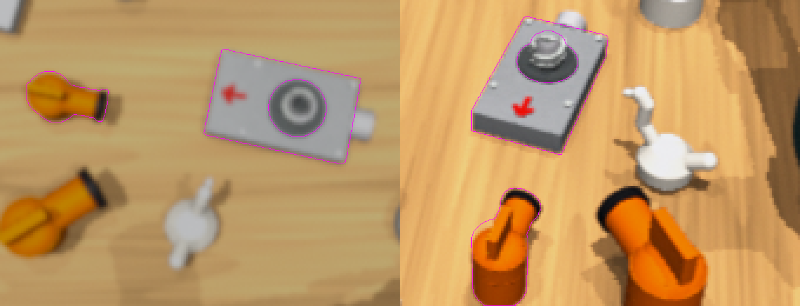

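The outlines fit well. The elbow is at (0.549, 0.195) with yaw -1.77. The flange is at (0.531, -0.1445) with the arrow's yaw 1.35, so the elbow is already about half a turn from the arrow. Joint 6 can't make the whole half turn in one go, so one regrasp will be needed. I'm moving above the elbow now.

```bash
python3 -m creep '[{"jaw":0.085,"linear":[0.0416,-0.0405,0],"turn":0},{"jaw":0.085,"linear":[0.0416,-0.0405,0],"turn":0},{"jaw":0.085,"linear":[0.0416,-0.0405,0],"turn":0},{"jaw":0.085,"linear":[0.0416,-0.0405,0],"turn":0},{"jaw":0.085,"linear":[0.0416,-0.0405,0],"turn":0},{"jaw":0.085,"linear":[0.0416,-0.0405,0],"turn":0},{"jaw":0.085,"linear":[0.0416,-0.0405,0],"turn":0},{"jaw":0.085,"linear":[0.0416,-0.0405,0],"turn":0},{"jaw":0.085,"linear":[0.0416,-0.0405,0],"turn":0},{"jaw":0.085,"linear":[0.0416,-0.0405,0],"turn":0}]'
python3 -m creep '[{"jaw":0.085,"linear":[0.0416,-0.0405,0],"turn":0},{"jaw":0.085,"linear":[0.0416,-0.0405,0],"turn":0},{"jaw":0.085,"linear":[0.0416,-0.0405,0],"turn":0},{"jaw":0.085,"linear":[0.0416,-0.0405,0],"turn":0},{"jaw":0.085,"linear":[0,0,0.015],"turn":-0.17},{"jaw":0.085,"linear":[0,0,0.015],"turn":-0.17},{"jaw":0.085,"linear":[0,0,0.015],"turn":-0.17},{"jaw":0.085,"linear":[0,0,0.015],"turn":-0.17},{"jaw":0.085,"linear":[0,0,0.015],"turn":-0.17},{"jaw":0.085,"linear":[0,0,0.015],"turn":-0.16}]'
cat >> h.py <<'E'
def tool():
    s=state();R=Rotation.from_quat(s["tcp_rot"]).as_matrix();return np.array(s["tool_pos"]),R,np.arctan2(R[1,0],R[0,0]),s
def go(x,y,z,yaw):
    p,R,a,s=tool();d=R.T@(np.array([x,y,z])-p)
    print("pos",p.round(4),"yaw",a.round(3),"| linear",d.round(4),"turn",round(-np.angle(np.exp(1j*(yaw-a))),3),"t",s["time"],"j",np.round(s["joints"],2))
E
python3 - <<'E'
from h import *
go(.549,.195,.258,1.37)
cv2.imwrite("pics/side1.png",cv2.resize(capture("side")[150:300,180:380],None,fx=4,fy=4,interpolation=3))
E
```

```text
time: 2.55
tool_pos: [0.4497, -0.0126, 0.4051]
tcp_rot: [0.984, 0.177, 0.001, 0.0]
wrist_force: [1.5, -0.6, 0.3]
width: 0.0852
grip_force: 0.0
time: 3.8
tool_pos: [0.5488, 0.1954, 0.3142]
tcp_rot: [0.774, 0.633, 0.0, 0.0]
wrist_force: [-0.4, 0.2, -0.2]
width: 0.0853
grip_force: 0.0
pos [0.5488 0.1954 0.3142] yaw 1.371 | linear [-0.0003  0.0003  0.0562] turn 0.001 t 3.8 j [ 0.22  0.35  1.63 -0.    1.16  0.42]
```

View pics/side1.png

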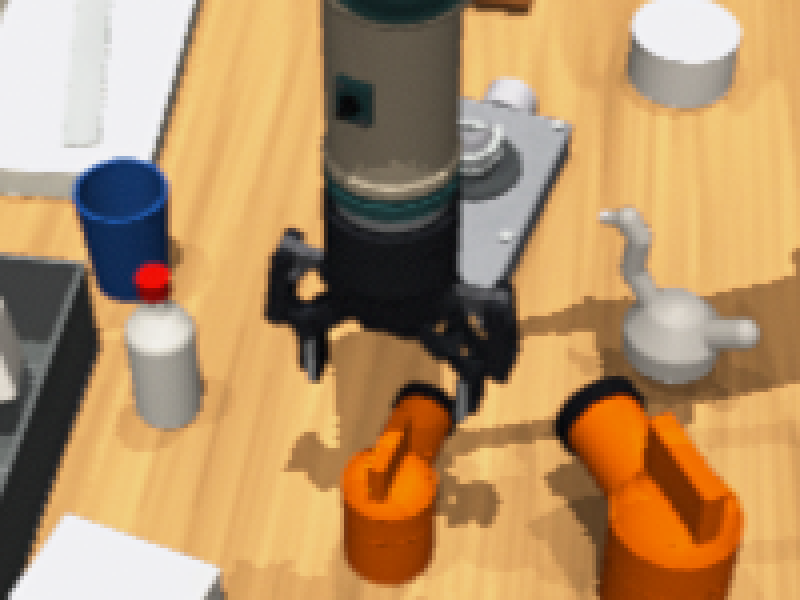

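The open gripper is centred over the small elbow's wing, at about (385,460) in this crop, with the jaws either side of it and clear of everything else. I'm going down and pinching.

```bash
python3 -m creep '[{"jaw":0.06,"linear":[0,0,0.02],"turn":0},{"jaw":0.05,"linear":[0,0,0.02],"turn":0},{"jaw":0.04,"linear":[0,0,0.014],"turn":0},{"jaw":0.02,"linear":[0,0,0],"turn":0},{"jaw":0.0,"linear":[0,0,0],"turn":0},{"jaw":0.0,"linear":[0,0,0],"turn":0},{"jaw":0.0,"linear":[0,0,0],"turn":0},{"jaw":0.0,"linear":[0,0,0],"turn":0}]'
```

```text
time: 4.85
tool_pos: [0.5488, 0.1954, 0.261]
tcp_rot: [0.776, 0.631, 0.0, 0.0]
wrist_force: [-1.2, 0.1, -0.9]
width: 0.0106
grip_force: 60.1
```

Gripped. I'm lifting the elbow clear and then measuring how it sits in the hand.

```bash
python3 -m creep '[{"jaw":0.0,"linear":[0,0,-0.02],"turn":0},{"jaw":0.0,"linear":[0,0,-0.04],"turn":0},{"jaw":0.0,"linear":[0,0,-0.04],"turn":0},{"jaw":0.0,"linear":[0,0,-0.02],"turn":0},{"jaw":0.0,"linear":[0,0,0],"turn":0}]'
python3 - <<'E'
from h import *
go(.531,-.1445,.375,1.35)
S=capture("side");d=spot_in("side","elbow");print([np.round(e["bbox"],0).tolist() for e in d])
cv2.imwrite("pics/s2.png",S)
p,R,a,s=tool()
E
```

```text
time: 5.48
tool_pos: [0.549, 0.1954, 0.3824]
tcp_rot: [0.776, 0.631, 0.002, 0.001]
wrist_force: [-0.7, 0.4, -2.2]
width: 0.0109
grip_force: 60.0
pos [0.549  0.1954 0.3824] yaw 1.366 | linear [-0.3365  0.0515  0.0071] turn 0.016 t 5.475 j [ 0.22  0.3   1.53 -0.    1.31  0.43]
[[341.0, 279.0, 53.0, 73.0], [282.0, 333.0, 59.0, 55.0], [281.0, 244.0, 28.0, 42.0]]
```

The wrist reads -2.2 N, which is the elbow's weight, so it is held. I'm carrying it over the stub.

```bash
python3 -m creep '[{"jaw":0.0,"linear":[-0.03,0.0045,0],"turn":0},{"jaw":0.0,"linear":[-0.05,0.0075,0],"turn":0},{"jaw":0.0,"linear":[-0.05,0.0075,0],"turn":0},{"jaw":0.0,"linear":[-0.055,0.0085,0],"turn":0},{"jaw":0.0,"linear":[-0.055,0.0085,0],"turn":0},{"jaw":0.0,"linear":[-0.05,0.0075,0],"turn":0},{"jaw":0.0,"linear":[-0.03,0.0055,0],"turn":0},{"jaw":0.0,"linear":[-0.0165,0.002,0],"turn":0},{"jaw":0.0,"linear":[0,0,0],"turn":0.016},{"jaw":0.0,"linear":[0,0,0],"turn":0}]'
cat > b.py <<'E'
from h import *
go(.531,-.1445,.3824,1.35)
p,R,a,s=tool()
import sys
S=capture("side");d=masks_of("side","elbow")
q=proj("side",[p-[0,0,.2]])[0];d=min(d,key=lambda e:np.hypot(*(np.array(e["bbox"][:2])-q)));print(d["p"],np.round(d["bbox"],1))
h=cv2.cvtColor(S,cv2.COLOR_BGR2HSV);o=(h[...,0]<22)&(h[...,1]>200)&(h[...,2]>50)
c,r,w,hh=d["bbox"];m=np.zeros(o.shape,bool);sl=np.s_[int(r-hh/2-3):int(r+hh/2+4),int(c-w/2-3):int(c+w/2+4)];m[sl]=o[sl]
z=p[2]-.2613
# orange skirt only: body silhouette, ignore upper part; fit x and z by lower half
print("skirt expected rim",proj("side",[[p[0],p[1],z]])[0])
y,x=np.nonzero(m);print("orange x",x.min(),x.max(),"y",y.min(),y.max())
sk=sil("side",[cyl(.03,0,.045)],p[0],p[1],0,z)>.5;yy,xx=np.nonzero(sk);print("model skirt x",xx.min(),xx.max(),"y",yy.min(),yy.max())
v=cv2.resize(S[150:280,220:390],None,fx=4,fy=4,interpolation=3)
yw=a+np.pi
for parts,pp,zz in((ELB,(p[0],p[1],yw),z),([cyl(.03,0,.045)],(p[0],p[1],yw),z),(FL,(.531,-.1445,1.35),0)):
    s_=cv2.resize((sil("side",parts,*pp,zz)[150:280,220:390]*255).astype(np.uint8),None,fx=4,fy=4)
    cs,_=cv2.findContours((s_>127).astype(np.uint8),0,2);cv2.drawContours(v,cs,-1,(255,0,255),1)
cv2.imwrite(sys.argv[1],v)
E
python3 b.py pics/s3.png
```

```text
time: 6.82
tool_pos: [0.5306, -0.1434, 0.3802]
tcp_rot: [0.781, 0.625, 0.0, -0.001]
wrist_force: [-0.7, 0.2, -2.7]
width: 0.0107
grip_force: 59.9
pos [ 0.5306 -0.1434  0.3802] yaw 1.35 | linear [-0.0009  0.0007 -0.0022] turn 0.0 t 6.825 j [-0.39  0.25  1.6   0.    1.29 -0.17]
0.68 [302.2 155.4  22.8  35.9]
skirt expected rim [298.55657274 170.16286664]
orange x 289 312 y 135 176
model skirt x 289 309 y 152 176
```

View pics/s3.png

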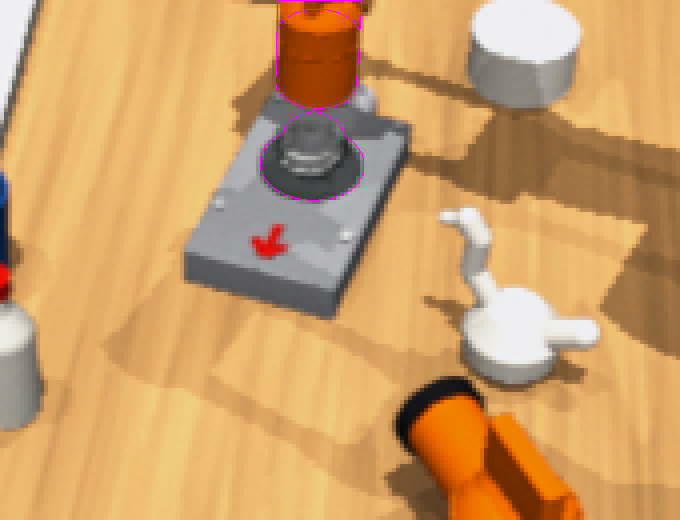

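The picture shows the elbow's skirt, near (318,60), matching its model outline, and the flange outline near (312,160) matches too. They line up to about 1 px, and the red arrow at (270,240) points away from the hidden outlet. I'm lowering it and feeling for contact.

```bash
python3 -m creep '[{"jaw":0.0,"linear":[-0.001,0.0007,0.012],"turn":0},{"jaw":0.0,"linear":[0,0,0.012],"turn":0},{"jaw":0.0,"linear":[0,0,0.008],"turn":0},{"jaw":0.0,"linear":[0,0,0.006],"turn":0},{"jaw":0.0,"linear":[0,0,0.006],"turn":0},{"jaw":0.0,"linear":[0,0,0],"turn":0},{"jaw":0.0,"linear":[0,0,0],"turn":0}]'
python3 -m creep '[{"jaw":0.0,"linear":[0,0,0.004],"turn":0},{"jaw":0.0,"linear":[0,0,0.004],"turn":0},{"jaw":0.0,"linear":[0,0,0],"turn":0}]'
```

```text
time: 7.8
tool_pos: [0.5312, -0.1458, 0.3369]
tcp_rot: [0.781, 0.625, 0.0, 0.0]
wrist_force: [0.3, -0.8, -2.1]
width: 0.0107
grip_force: 59.8
time: 8.18
tool_pos: [0.5309, -0.1456, 0.3282]
tcp_rot: [0.781, 0.625, -0.0, -0.0]
wrist_force: [0.2, 0.0, -3.0]
width: 0.0105
grip_force: 59.8
```

```bash
python3 -m creep '[{"jaw":0.0,"linear":[0.001,0,0.002],"turn":0},{"jaw":0.0,"linear":[0,0,0.002],"turn":0},{"jaw":0.0,"linear":[0,0,0],"turn":0}]'
python3 -m creep '[{"jaw":0.0,"linear":[0,0,0.002],"turn":0},{"jaw":0.0,"linear":[0,0,0],"turn":0}]'
```

```text
time: 8.55
tool_pos: [0.5313, -0.1447, 0.3245]
tcp_rot: [0.781, 0.625, -0.0, -0.0]
wrist_force: [-0.2, -0.1, -2.8]
width: 0.0104
grip_force: 59.8
time: 8.8
tool_pos: [0.5312, -0.1447, 0.3225]
tcp_rot: [0.781, 0.625, -0.0, -0.0]
wrist_force: [0.4, -1.1, -1.9]
width: 0.0106
grip_force: 59.8
```

```bash
python3 -m creep '[{"jaw":0.0,"linear":[0,0,0.0015],"turn":0},{"jaw":0.0,"linear":[0,0,0],"turn":0}]'
```

```text
time: 9.05
tool_pos: [0.5313, -0.1448, 0.3211]
tcp_rot: [0.781, 0.625, -0.0, -0.0]
wrist_force: [-0.1, 0.5, -2.2]
width: 0.0106
grip_force: 59.8
```

```bash
python3 -m creep '[{"jaw":0.0,"linear":[0,0,0.0015],"turn":0},{"jaw":0.0,"linear":[0,0,0],"turn":0}]'
python3 -m creep '[{"jaw":0.0,"linear":[0,0,0.001],"turn":0},{"jaw":0.0,"linear":[0,0,0],"turn":0}]'
python3 -m creep '[{"jaw":0.0,"linear":[0,0,0.001],"turn":0},{"jaw":0.0,"linear":[0,0,0],"turn":0}]'
```

```text
time: 9.3
tool_pos: [0.5313, -0.1447, 0.3196]
tcp_rot: [0.781, 0.625, -0.0, -0.0]
wrist_force: [-0.1, 0.5, -3.7]
width: 0.0109
grip_force: 59.8
time: 9.55
tool_pos: [0.5313, -0.1447, 0.3186]
tcp_rot: [0.781, 0.625, -0.0, -0.0]
wrist_force: [-0.1, 0.7, -2.3]
width: 0.0108
grip_force: 59.8
time: 9.8
tool_pos: [0.5313, -0.1447, 0.3176]
tcp_rot: [0.781, 0.625, -0.0, -0.0]
wrist_force: [0.5, 0.1, -3.5]
width: 0.0107
grip_force: 59.8
```

```bash
python3 -m creep '[{"jaw":0.0,"linear":[0,0,0.001],"turn":0},{"jaw":0.0,"linear":[0,0,0],"turn":0}]'
python3 -m creep '[{"jaw":0.0,"linear":[0,0,0.001],"turn":0},{"jaw":0.0,"linear":[0,0,0],"turn":0}]'
```

```text
time: 10.05
tool_pos: [0.5314, -0.1448, 0.3173]
tcp_rot: [0.781, 0.625, 0.0, 0.0]
wrist_force: [-1.0, 0.7, 1.5]
width: 0.011
grip_force: 60.7
time: 10.3
tool_pos: [0.5313, -0.1449, 0.3171]
tcp_rot: [0.781, 0.625, 0.0, 0.001]
wrist_force: [-2.7, 0.6, 8.1]
width: 0.0109
grip_force: 61.5
```

Contact came at TCP z ≈ 0.317, a gap of about 16 mm and inside the expected range. I'm screwing clockwise (positive turn about the downward tool z), following the 24 mm pitch: 0.65 mm per 0.17 rad.

```bash
python3 -m creep '[{"jaw":0.0,"linear":[0,0,0.0004],"turn":0.1},{"jaw":0.0,"linear":[0,0,0.0006],"turn":0.17},{"jaw":0.0,"linear":[0,0,0.0006],"turn":0.17},{"jaw":0.0,"linear":[0,0,0],"turn":0}]'
python3 -c "
from h import *
go(.5312,-.1447,.3171,1.35);print(state()['moment'])"
```

```text
time: 10.8
tool_pos: [0.5317, -0.1444, 0.3154]
tcp_rot: [0.899, 0.439, 0.001, 0.0]
wrist_force: [-0.6, 1.7, 5.9]
width: 0.0114
grip_force: 61.2
pos [ 0.5317 -0.1444  0.3154] yaw 0.908 | linear [-0.0005 -0.0002 -0.0017] turn -0.442 t 10.8 j [-0.39  0.3   1.7   0.    1.14  0.27]
[ 0.38809643  0.1585019  -0.20825363]
```

It follows the thread at 3.85 mm/rad. Continuing.

```bash
python3 -m creep '[{"jaw":0.0,"linear":[0,0,0.0006],"turn":0.16},{"jaw":0.0,"linear":[0,0,0.0006],"turn":0.16},{"jaw":0.0,"linear":[0,0,0.0006],"turn":0.16},{"jaw":0.0,"linear":[0,0,0.0006],"turn":0.16},{"jaw":0.0,"linear":[0,0,0.0006],"turn":0.16},{"jaw":0.0,"linear":[0,0,0.0006],"turn":0.16},{"jaw":0.0,"linear":[0,0,0.0006],"turn":0.16},{"jaw":0.0,"linear":[0,0,0],"turn":0}]'
python3 -c "
from h import *
go(.5312,-.1447,.3171,1.35);print(state()['moment'])"
```

```text
time: 11.8
tool_pos: [0.5315, -0.1448, 0.3112]
tcp_rot: [0.994, -0.105, 0.001, 0.0]
wrist_force: [-1.7, 1.4, 6.9]
width: 0.0109
grip_force: 61.2
pos [ 0.5315 -0.1448  0.3112] yaw -0.211 | linear [-0.0003 -0.     -0.0059] turn -1.561 t 11.8 j [-0.39  0.31  1.7  -0.    1.13  1.39]
[ 0.27199251  0.47850507 -0.02471623]
```

Half of the turn is done (1.56 rad, 5.9 mm down). Now the regrasp: open, rise clear, turn back half a turn, come down and pinch again.

```bash
python3 -m creep '[{"jaw":0.04,"linear":[0,0,-0.001],"turn":0},{"jaw":0.07,"linear":[0,0,0],"turn":0},{"jaw":0.07,"linear":[0,0,0],"turn":0},{"jaw":0.07,"linear":[0,0,-0.02],"turn":0},{"jaw":0.07,"linear":[0,0,-0.02],"turn":0},{"jaw":0.07,"linear":[0,0,0],"turn":-0.1757},{"jaw":0.07,"linear":[0,0,0],"turn":-0.1745},{"jaw":0.07,"linear":[0,0,0],"turn":-0.1745},{"jaw":0.07,"linear":[0,0,0],"turn":-0.1745},{"jaw":0.07,"linear":[0,0,0],"turn":-0.1745}]'
python3 -m creep '[{"jaw":0.07,"linear":[0,0,0],"turn":-0.1745},{"jaw":0.07,"linear":[0,0,0],"turn":-0.1745},{"jaw":0.07,"linear":[0,0,0],"turn":-0.1745},{"jaw":0.07,"linear":[0,0,0],"turn":-0.1745},{"jaw":0.07,"linear":[0,0,0],"turn":-0.1745},{"jaw":0.07,"linear":[0,0,0],"turn":-0.1745},{"jaw":0.07,"linear":[0,0,0],"turn":-0.1745},{"jaw":0.07,"linear":[0,0,0],"turn":-0.1745},{"jaw":0.07,"linear":[0,0,0],"turn":-0.1745},{"jaw":0.07,"linear":[0,0,0],"turn":-0.1745}]'
python3 -m creep '[{"jaw":0.07,"linear":[0,0,0],"turn":-0.1745},{"jaw":0.07,"linear":[0,0,0],"turn":-0.1745},{"jaw":0.07,"linear":[0,0,0],"turn":-0.1745},{"jaw":0.07,"linear":[0,0,0],"turn":0}]'
python3 - <<'E'
from h import *
go(.5313,-.1447,.3112,-.211+np.pi)
S=capture("side");d=spot_in("side","elbow");print([np.round(e["bbox"],0).tolist() for e in d])
cv2.imwrite("pics/s4.png",cv2.resize(S[130:260,220:390],None,fx=4,fy=4,interpolation=3))
E
```

```text
time: 13.05
tool_pos: [0.5313, -0.1448, 0.3506]
tcp_rot: [0.945, 0.328, -0.0, -0.0]
wrist_force: [-0.5, -0.5, 0.1]
width: 0.0699
grip_force: 0.0
time: 14.3
tool_pos: [0.5313, -0.1447, 0.3506]
tcp_rot: [0.356, 0.935, -0.0, -0.0]
wrist_force: [0.6, 0.0, -0.1]
width: 0.0702
grip_force: 0.0
time: 14.8
tool_pos: [0.5313, -0.1448, 0.3507]
tcp_rot: [0.106, 0.994, 0.0, -0.0]
wrist_force: [0.0, 0.4, 0.2]
width: 0.0698
grip_force: 0.0
pos [ 0.5313 -0.1448  0.3507] yaw 2.93 | linear [0.     0.     0.0395] turn -0.001 t 14.8 j [-0.39  0.28  1.64 -0.    1.22 -1.75]
[[341.0, 280.0, 54.0, 72.0], [305.0, 174.0, 33.0, 30.0]]
```

View pics/s4.png

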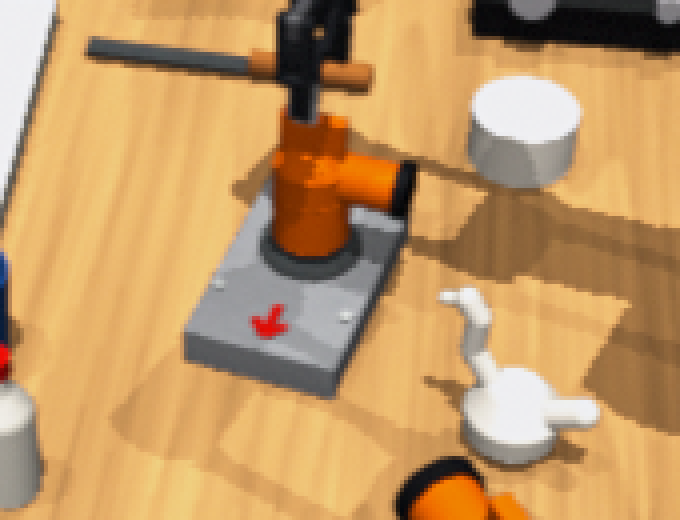

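The elbow is upright on the stub, with its outlet at (405,190) pointing right. That is a quarter turn clockwise from the start, as wanted. I'm regrasping.

```bash
python3 -m creep '[{"jaw":0.06,"linear":[0,0,0.02],"turn":0},{"jaw":0.05,"linear":[0,0,0.0195],"turn":0},{"jaw":0.02,"linear":[0,0,0],"turn":0},{"jaw":0.0,"linear":[0,0,0],"turn":0},{"jaw":0.0,"linear":[0,0,0],"turn":0},{"jaw":0.0,"linear":[0,0,0],"turn":0},{"jaw":0.0,"linear":[0,0,0],"turn":0}]'
python3 -m creep '[{"jaw":0.0,"linear":[0,0,0.0006],"turn":0.16},{"jaw":0.0,"linear":[0,0,0.0006],"turn":0.16},{"jaw":0.0,"linear":[0,0,0.0006],"turn":0.16},{"jaw":0.0,"linear":[0,0,0.0006],"turn":0.16},{"jaw":0.0,"linear":[0,0,0.0006],"turn":0.16},{"jaw":0.0,"linear":[0,0,0.0006],"turn":0.16},{"jaw":0.0,"linear":[0,0,0],"turn":0}]'
python3 -c "
from h import *
go(.5312,-.1447,.3052,1.35);print(state()['moment'])"
```

```text
time: 15.78
tool_pos: [0.5316, -0.1449, 0.3122]
tcp_rot: [0.105, 0.995, -0.0, 0.001]
wrist_force: [0.4, -0.1, 4.4]
width: 0.0107
grip_force: 60.1
time: 16.65
tool_pos: [0.5313, -0.1444, 0.3085]
tcp_rot: [0.552, 0.834, 0.0, 0.0]
wrist_force: [-2.0, 1.7, 4.4]
width: 0.0104
grip_force: 60.6
pos [ 0.5313 -0.1444  0.3085] yaw 1.973 | linear [-0.0002 -0.0002  0.0033] turn 0.623 t 16.65 j [-0.39  0.31  1.71  0.    1.12 -0.79]
[ 0.4263926   0.30461381 -0.15407608]
```

```bash
python3 -m creep '[{"jaw":0.0,"linear":[0,0,0.0006],"turn":0.16},{"jaw":0.0,"linear":[0,0,0.0006],"turn":0.16},{"jaw":0.0,"linear":[0,0,0.0006],"turn":0.16},{"jaw":0.0,"linear":[0,0,0.0006],"turn":0.15},{"jaw":0.0,"linear":[0,0,0],"turn":0},{"jaw":0.0,"linear":[0,0,0],"turn":0}]'
python3 -c "
from h import *
go(.5312,-.1447,.3052,1.35);print(state()['moment'])"
```

```text
time: 17.4
tool_pos: [0.5316, -0.1445, 0.306]
tcp_rot: [0.782, 0.623, 0.001, 0.0]
wrist_force: [0.1, 2.7, 4.6]
width: 0.0108
grip_force: 60.5
pos [ 0.5316 -0.1445  0.306 ] yaw 1.345 | linear [-0.0003 -0.0003  0.0008] turn -0.005 t 17.4 j [-0.39  0.31  1.71  0.    1.12 -0.17]
[ 0.50072199  0.02382463 -0.15067481]
```

On the arrow, with a gap of about 5 mm. I'm releasing, backing off upward and checking.

```bash
python3 -m creep '[{"jaw":0.04,"linear":[0,0,-0.0005],"turn":0},{"jaw":0.07,"linear":[0,0,0],"turn":0},{"jaw":0.07,"linear":[0,0,0],"turn":0},{"jaw":0.07,"linear":[0,0,-0.02],"turn":0},{"jaw":0.07,"linear":[0,0,-0.05],"turn":0},{"jaw":0.07,"linear":[0,0,-0.05],"turn":0},{"jaw":0.07,"linear":[-0.05,0,0],"turn":0},{"jaw":0.07,"linear":[-0.06,0,0],"turn":0},{"jaw":0.07,"linear":[-0.06,0,0],"turn":0},{"jaw":0.07,"linear":[0,0,0],"turn":0}]'
python3 - <<'E'
from h import *
M={}
V=[]
for n,(y,x) in(("top",(170,250)),("side",(130,220))):
    im=capture(n);d=masks_of(n,"elbow");f=proj(n,[[.53,-.12,.09]])[0]
    e=min(d,key=lambda e:np.hypot(*(np.array(e["bbox"][:2])-f)));print(n,e["p"],np.round(e["bbox"],0));M[n]=e["mask"]
    V.append((im,n,y,x))
S={"side":M["side"]}
for z in(.042,.045,.048,.052,.06): print(z,*[ (np.round(r[0],4),round(r[1],3)) for r in[fit(ELB,S,[.531,-.1447,1.35],z)]])
o=[]
for im,n,y,x in V:
    v=cv2.resize(im[y:y+130,x:x+130],None,fx=3,fy=3,interpolation=3)
    s=cv2.resize((sil(n,ELB,.531,-.1447,1.35,.045)[y:y+130,x:x+130]*255).astype(np.uint8),None,fx=3,fy=3)
    cs,_=cv2.findContours((s>127).astype(np.uint8),0,2);cv2.drawContours(v,cs,-1,(255,0,255),1);o.append(v)
cv2.imwrite("pics/end.png",np.hstack(o))
E
```

```text
time: 18.65
tool_pos: [0.4917, -0.3143, 0.4252]
tcp_rot: [0.785, 0.62, -0.001, 0.0]
wrist_force: [-0.6, 0.6, -0.5]
width: 0.07
grip_force: 0.0
top 0.78 [313. 224.  37.  28.]
side 0.43 [348. 165.  27.  28.]
0.042 (array([ 2.4703, -1.1001,  2.8441]), np.float64(1.0))
0.045 (array([ 2.4703, -1.1001,  2.8441]), np.float64(1.0))
0.048 (array([ 1.8168, -0.4502,  2.4937]), np.float64(1.0))
0.052 (array([ 2.3104, -1.0142,  2.8539]), np.float64(1.0))
0.06 (array([ 2.2324, -1.5761,  2.9282]), np.float64(1.0))
```

View pics/end.png

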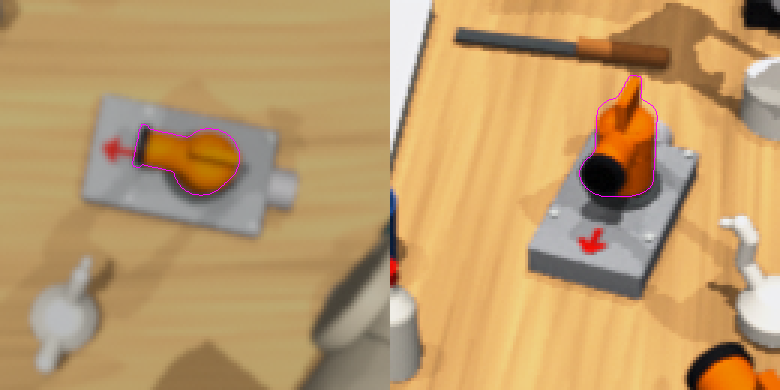

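The side detection was a false one, the round blank, so that numeric fit means nothing. The pictures are clear, though: in both views the elbow matches the model outline drawn for a 5 mm gap. Its outlet, at (140,148) from the top, points along the arrow, and the swan and the other things in view haven't moved. I'm handing in.

```bash
python3 -c "
from cell import *
print(finish_job())"
```

```text
the job is handed in; nothing more can be done
None
```

The small elbow is screwed about half a turn onto the stub with its outlet along the red arrow and a gap of about 5 mm; it is released and at rest, nothing else in view moved, and the job was handed in at about 19 s.

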